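# Find the softest saddle seat spring and push its tag down

## Robot

A 6-joint arm with a two-finger parallel gripper is mounted at the origin on the work surface. World frame = base frame: x ahead of the robot, y to its left, z up, the work surface at z = 0. Lengths are in m, angles in rad, forces in N, time in s.
With the tool pointing down it reaches from about 0.275 to 0.775 m from the base axis. Payload 14.6 kg.
Tool frame: the origin (TCP) lies midway between the tips of the shut fingers; the grasp point (between the pads) lies 19 mm behind it; z points along the fingers, y is the direction in which the jaws open and shut (so a half turn about z gives the same grasp; the last joint's range is limited). The gripper opens to 85 mm and grips with 20 to 120 N. Pads are 22 mm wide; open, the fingers measure 114 mm over their backs; the gripper's body (76 mm by 85 mm) begins 54 mm behind the grasp point. The pads swing forward as they close: fully open they stand 13 mm farther back than shut.
Start: joints at [1.193, 0.263, -0.048, 1.259, 0, 1.415], TCP at [0.116, 0.512, 0.231] pointing down, gripper open.
Joint ranges: [-2.65, 2.65], [-0.89, 1.7], [-1.18, 1.37], [-2.13, 2.11], [-1.35, 1.29], [-3.14, 3.14]. Speed limits (rad/s): [1.89, 1.89, 2.57, 2.79, 3.14, 3.14].

## Interface

Orientations are given as a rotation vector (axis times angle).
In Python, from rig import arm gives the robot as it stands.
- The arm moves only by the tool apply_moves, never from a script. Its argument "deltas" is a list of rows, each a list of 3 entries, a list of its own where there are three numbers: the turn, a rotation vector about the tool's x, y, z in degrees, then the shift along the tool's x, y, z in mm, then the opening, from 0 (shut) to 1 (fully open). In form: [[[ax, ay, az], [tx, ty, tz], claw], ...]. A call has 1 to 20 rows; each row is the pose to reach, as a shift and turn from the pose commanded when the call began, along the tool's axes at that moment; what a row does not reach only later rows make up. A row lasts 1/10 s, in which the tool goes at most 50 mm and 8.59 degrees, less where a joint would pass 70% of its speed; a pose out of reach is approached as far as the arm can. A call with a gripper value outside its range is refused whole. The fingers move at their own pace and stop on an object; the grip force is fixed at half the most. Time passes only in rows, so rows that repeat a pose let the fingers close. It gives the time, the measured TCP pose, the force and the opening at its end, in the units of the state.
- arm.observe(): the state, without advancing time (a new reading comes with each control period).
- arm.camera(name): name is "side" or "top" or "wrist"; returns (picture, depth): 480x640x3 uint8, blue, green, red; 480x640 float32, m along the optical axis (not along the pixel's ray), 0 where there is no reading.
- arm.camera_model(name): a dict with "fx", "fy", "cx", "cy" (pixels), "rvec" (rotation vector, rad) and "tvec" (3), from world to camera coordinates, as OpenCV has them; the wrist camera has in their place "mount" (4x4, takes a point from camera to tool coordinates, whose origin is the TCP and whose axes are the flange's). Camera axes: x right, y down, z forward; pixel columns grow to the right and rows downward; lengths in m; the calibration is good to about 2 mm. The wrist camera is an equidistant fisheye: a pixel r from the principal point sees the ray r / f radians off the axis. A picture is of the moment at which its call begins: read the wrist's pose just before it. camera_model takes no time and is no camera call.
- arm.close_job(): hands the job in, once; it reports no verdict.
The state is a dict: "clock": time; "joint_positions": joint angles; "joint_vel": joint speeds; "joint_torque": joint torques, N m; "eef_pos": TCP position; "tool_rot": TCP orientation; "ft_force": force on the tool from outside, world axes, zero at the start; "wrist_torque": the same for the moment, N m; "gripper_width": finger opening in m.
Only numpy, scipy, OpenCV 4.12 (cv2) and the standard library are available. Lean on these libraries where they do the work, as an engineer would, in place of code of your own. Each camera call takes 0.05 s, during which the arm holds its last target.

## Task

Test the three saddle seat springs on the bench: with closed fingertips, gently press each leather pad in turn until it visibly gives, going from the robot's left to its right, and feel which is the softest. Then push the brass tag of the softest one all the way down into its block and leave the other two tags up. Grip and lift nothing; leave the mounts and the other things on the bench where they stand, and finish with the hand clear.

Things in the scene. Friction and masses are not known exactly. Their poses are not given: they have to be found in the camera images.
- mount_a: a seat-spring test mount: a loose dark wooden block 130 mm (its x) by 60 mm (its y) by 30 mm high, about 1.5 kg, standing flat on the bench, turned up to 0.3 rad. Origin: centre of its underside. Along its x: a brown leather pad on a coil spring at +33 mm, a brass tag at -45 mm (on the robot's side). The three mounts look alike, stand side by side along y about 235 mm apart (200 mm or more) in any order, and only pressing tells how soft each is.
- pad_a_top (a point): centre of the top face of the round leather pad of mount_a (pad 56 mm across, flat top 48 mm across); 82 mm above the bench when free; moves down with the pad.
- pad_a (a joint): how far the pad of mount_a is pressed straight down, m: 0 free (it springs back by itself), 0.020 bottomed. It starts to give at about 1 N. A 6 N push sinks the softest of the three about 16 mm, the next about 8 mm and the firmest about 5 mm; bottoming them takes about 7, 13 and 21 N.
- tag_a_top (a point): centre of the top edge of the upright brass tag plate of mount_a (14 mm along the mount's x, 36 mm along its y); about 75 mm above the bench when up; moves with the tag.
- tag_a (a joint): how far the tag of mount_a is pushed straight down into the block, m: 0 to 0.003 when up at the start, on the softest mount it goes 0.022 down, top edge 53 mm above the bench; on the two firmer mounts a catch inside the block stops it at 0.012. It slides with about 4 N of friction and stays where it is left, so a tag cannot be pushed up again.
- mount_b: a seat-spring test mount: a loose dark wooden block 130 mm (its x) by 60 mm (its y) by 30 mm high, about 1.5 kg, standing flat on the bench, turned up to 0.3 rad. Origin: centre of its underside. Along its x: a brown leather pad on a coil spring at +33 mm, a brass tag at -45 mm (on the robot's side). The three mounts look alike, stand side by side along y about 235 mm apart (200 mm or more) in any order, and only pressing tells how soft each is.
- pad_b_top (a point): centre of the top face of the round leather pad of mount_b (pad 56 mm across, flat top 48 mm across); 82 mm above the bench when free; moves down with the pad.
- pad_b (a joint): how far the pad of mount_b is pressed straight down, m: 0 free (it springs back by itself), 0.020 bottomed. It starts to give at about 1 N. A 6 N push sinks the softest of the three about 16 mm, the next about 8 mm and the firmest about 5 mm; bottoming them takes about 7, 13 and 21 N.
- tag_b_top (a point): centre of the top edge of the upright brass tag plate of mount_b (14 mm along the mount's x, 36 mm along its y); about 75 mm above the bench when up; moves with the tag.
- tag_b (a joint): how far the tag of mount_b is pushed straight down into the block, m: 0 to 0.003 when up at the start, on the softest mount it goes 0.022 down, top edge 53 mm above the bench; on the two firmer mounts a catch inside the block stops it at 0.012. It slides with about 4 N of friction and stays where it is left, so a tag cannot be pushed up again.
- mount_c: a seat-spring test mount: a loose dark wooden block 130 mm (its x) by 60 mm (its y) by 30 mm high, about 1.5 kg, standing flat on the bench, turned up to 0.3 rad. Origin: centre of its underside. Along its x: a brown leather pad on a coil spring at +33 mm, a brass tag at -45 mm (on the robot's side). The three mounts look alike, stand side by side along y about 235 mm apart (200 mm or more) in any order, and only pressing tells how soft each is.
- pad_c_top (a point): centre of the top face of the round leather pad of mount_c (pad 56 mm across, flat top 48 mm across); 82 mm above the bench when free; moves down with the pad.
- pad_c (a joint): how far the pad of mount_c is pressed straight down, m: 0 free (it springs back by itself), 0.020 bottomed. It starts to give at about 1 N. A 6 N push sinks the softest of the three about 16 mm, the next about 8 mm and the firmest about 5 mm; bottoming them takes about 7, 13 and 21 N.
- tag_c_top (a point): centre of the top edge of the upright brass tag plate of mount_c (14 mm along the mount's x, 36 mm along its y); about 75 mm above the bench when up; moves with the tag.
- tag_c (a joint): how far the tag of mount_c is pushed straight down into the block, m: 0 to 0.003 when up at the start, on the softest mount it goes 0.022 down, top edge 53 mm above the bench; on the two firmer mounts a catch inside the block stops it at 0.012. It slides with about 4 N of friction and stays where it is left, so a tag cannot be pushed up again.
- spool: a thread spool standing up, 34 mm across, 38 mm high, between the mounts. Bystander.
- dye: a small amber dye bottle standing up, 32 mm across, 60 mm high, between the mounts. Bystander.
- tin: a flat aluminium tin, 64 mm across, 24 mm high, to the robot's left of the mounts. Bystander.
- mallet: a small hammer lying flat beyond the mounts. Bystander.
- awl: an awl with a wooden handle, 140 mm long, lying flat on the robot's side of the mounts. Bystander.
- brush: a brush lying flat beyond the mounts. Bystander.
- anvil: a small steel bench anvil, 120 mm long, 72 mm high, to the robot's right of the mounts. Bystander.
Not all that is in view belongs to the job. What is shaped like the mount_c but green is not meant.

How it is judged:
By the outcome, as a careful person would: the job done as asked, in the order asked, and still so for the second after the job is handed in, with the robot touching nothing.
It also fails if it takes over 48 s, if anything falls off the work surface, if the arm or the gripper's body presses on something with over 40 N, if the wrist force passes 120 N, or if a joint passes its speed limit or range.

## Working session

There is one attempt and no reset: what is moved stays moved. The work goes in short steps, Python scripts to look and compute and a tool call to move; the robot and the scene stay as the last step left them, time stands still between calls to the robot, and variables do not carry over. Pictures are saved under pics/ and viewed, and the job is handed in when it is done.

Besides the shell and the picture viewer there is one more tool, called after "Call:" by a JSON object that holds its "fn" and its "kwargs". apply_moves: Moves the arm, as the interface text tells. Its arguments: {"type":"object","properties":{"deltas":{"type":"array"}},"required":["deltas"]}

```bash
ls; mkdir -p pics; cat > h.py <<'E'
import numpy as np, cv2
from rig import arm
E
python3 - <<'E'
from h import *
s=arm.observe(); print({k:np.round(v,4).tolist() for k,v in s.items()})
for n in("top","side"):
    im,d=arm.camera(n); cv2.imwrite(f"pics/{n}0.png",im); np.save(f"{n}0_d.npy",d); print(n,arm.camera_model(n))
print(arm.camera_model("wrist"))
E
```

```text
pics
{'clock': 0.0, 'joint_positions': [1.1927, 0.2635, -0.0489, 1.2594, 0.0, 1.4155], 'joint_vel': [0.001, 0.001, 0.0002, 0.0009, -0.0001, 0.0009], 'joint_torque': [-0.0074, -63.7607, 38.4567, 0.0137, -0.0004, 0.0], 'eef_pos': [0.1159, 0.5118, 0.2308], 'tool_rot': [-0.3492, -3.1218, 0.0016], 'ft_force': [-0.4616, 0.413, 0.1809], 'wrist_torque': [0.0172, 0.0334, -0.0474], 'gripper_width': 0.0859}
top {'fx': 567.3778787490863, 'fy': 567.3778787490863, 'cx': 320.5539184315076, 'cy': 244.5733672547717, 'rvec': array([ 2.17084172, -2.13565644,  0.09528454]), 'tvec': array([-0.02966459,  0.58364211,  1.44326672])}
side {'fx': 443.395033793272, 'fy': 443.395033793272, 'cx': 328.1293066562735, 'cy': 243.2665791883795, 'rvec': array([ 0.3419085 , -2.81358171,  1.09475664]), 'tvec': array([0.53238275, 0.16703509, 0.93458467])}
{'fx': 371.64829954431775, 'fy': 371.64829954431775, 'cx': 326.1270049937147, 'cy': 236.75620284158424, 'mount': array([[ 6.06250715e-04, -9.48489172e-01, -3.16808970e-01,
         8.16195319e-02],
       [ 9.99999793e-01,  6.43789032e-04, -1.38138019e-05,
        -1.28750081e-03],
       [ 2.17060382e-04, -3.16808896e-01,  9.48489365e-01,
        -1.43326343e-01],
       [ 0.00000000e+00,  0.00000000e+00,  0.00000000e+00,
         1.00000000e+00]])}
```

View pics/top0.png

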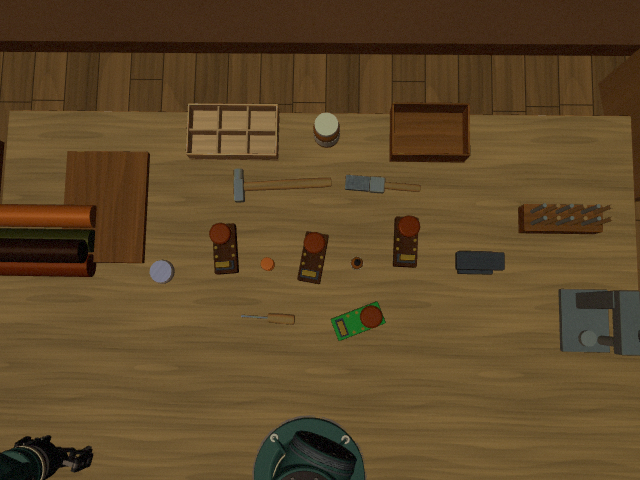

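View pics/side0.png

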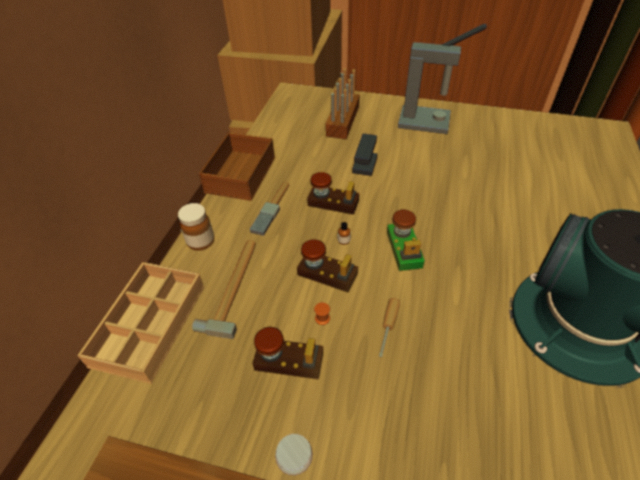

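The top view shows three dark mounts with pads near (220,233), (314,243) and (408,227), and their tags on the robot's side. There is also a green decoy at (358,320). Image left is the robot's left. Next I measure pads and tags.

```bash
cat >> h.py <<'E'
def cast(n,u,v,z):
    m=arm.camera_model(n);R=cv2.Rodrigues(m["rvec"])[0];t=m["tvec"]
    d=R.T@np.array([(u-m["cx"])/m["fx"],(v-m["cy"])/m["fy"],1.]);o=-R.T@t
    return o+d*(z-o[2])/d[2]
def blobs(mask,amin=8):
    n,l,st,c=cv2.connectedComponentsWithStats(mask.astype(np.uint8))
    return [(l==i,st[i],c[i]) for i in range(1,n) if st[i,4]>=amin]
E
python3 - <<'E'
from h import *
im=cv2.imread("pics/top0.png");d=np.load("top0_d.npy")
big=cv2.resize(im[200:360,180:440],None,fx=3,fy=3,interpolation=cv2.INTER_NEAREST);cv2.imwrite("pics/topz.png",big)
hsv=cv2.cvtColor(im,cv2.COLOR_BGR2HSV)
for p in[(220,230),(314,242),(222,266),(310,273),(406,258),(225,250)]:print(p,hsv[p[1],p[0]],d[p[1],p[0]])
m=arm.camera_model("top");R=cv2.Rodrigues(m["rvec"])[0];t=m["tvec"]
vv,uu=np.mgrid[0:480,0:640]
P=np.stack([(uu-m["cx"])/m["fx"]*d,(vv-m["cy"])/m["fy"]*d,d],-1);W=(P-t)@R
np.save("W.npy",W)
Z=W[...,2]
for x0,x1 in[(205,245),(295,332),(388,425)]:
    for lo,hi in((0.07,0.095),(0.015,0.045)):
        mk=np.zeros(Z.shape,bool);mk[215:290,x0:x1]=True
        mk&=(Z>lo)&(Z<hi)
        for b,st,c in blobs(mk,6): print(x0,lo,st,c.round(1),W[b].mean(0).round(4),np.median(Z[b]).round(4))
E
```

```text
(220, 230) [ 11 230  93] 1.4361982
(314, 242) [  9 222  92] 1.4243419
(222, 266) [ 21 200 120] 1.4368328
(310, 273) [ 22 185 109] 1.431444
(406, 258) [ 21 181 111] 1.4187686
(225, 250) [ 11 179  50] 1.4791307
205 0.07 [209 223  23  22 390] [219.9 233.3] [0.6035 0.2337 0.0811] 0.0815
205 0.07 [215 261  15   7  61] [222.  264.1] [0.5261 0.2272 0.0734] 0.0735
205 0.015 [213 223  25  51 708] [226.6 253.4] [0.5575 0.2246 0.0303] 0.0302
295 0.07 [303 232  23  22 386] [314.1 242.5] [ 0.5835 -0.0051  0.0817] 0.082
295 0.07 [302 270  14   7  68] [308.3 272.9] [0.5072 0.0084 0.0738] 0.0737
295 0.015 [305 231   6   6  15] [307.  232.7] [0.6148 0.0158 0.0308] 0.0306
295 0.015 [297 234  32  50 660] [312. 264.] [0.5331 0.0011 0.0311] 0.0308
388 0.07 [397 215  23  23 394] [408.4 226.1] [ 0.6287 -0.2413  0.0815] 0.082
388 0.07 [400 254  15   7  71] [406.8 256.9] [ 0.5515 -0.2384  0.0739] 0.0739
388 0.015 [393 216  25  51 686] [403.9 247.3] [ 0.5804 -0.2364  0.0305] 0.0304
```

View pics/topz.png

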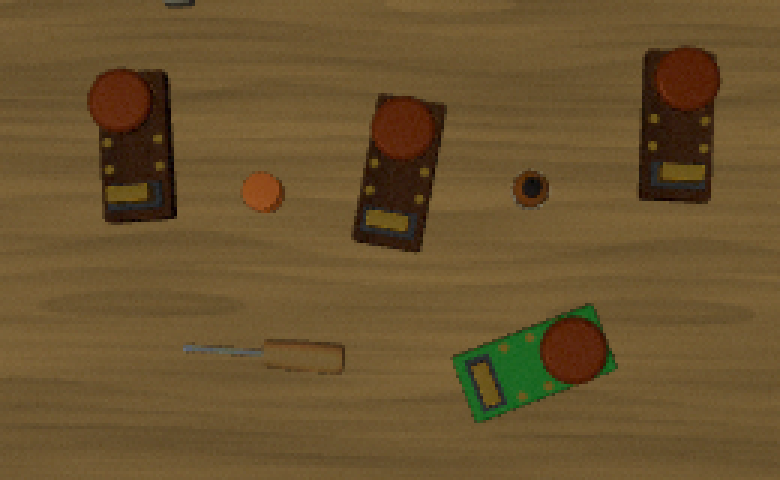

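```bash
cat >> h.py <<'E'
from scipy.spatial.transform import Rotation as Ro
def plan(target,yawdeg=180):
    s=arm.observe();R=Ro.from_rotvec(s["tool_rot"])
    a=np.deg2rad(yawdeg)/2
    Rt=Ro.from_rotvec(np.pi*np.array([np.cos(a),np.sin(a),0]))
    print("clk",round(s["clock"],2),"pos",np.round(s["eef_pos"],4),"F",np.round(s["ft_force"],2),"turn",np.rad2deg((R.inv()*Rt).as_rotvec()).round(2),"shift",(R.inv().apply(np.array(target)-s["eef_pos"])*1000).round(1))
E
python3 -c "
from h import *
plan([.6035,.2337,.12])"
```

```text
clk 0.1 pos [0.1159 0.5118 0.2309] F [ 0.82 -0.37 -0.4 ] turn [-5.000e-02 -1.000e-02 -1.277e+01] shift [-537.  -163.4  111. ]
```

Call:
{"fn": "apply_moves", "kwargs": {"deltas": [[[0,0,-3],[-45,-14,5],0],[[0,0,-6],[-90,-27,10],0],[[0,0,-9],[-135,-41,15],0],[[0,0,-12],[-180,-55,20],0],[[0,0,-12.8],[-225,-68,25],0],[[0,0,-12.8],[-270,-82,30],0],[[0,0,-12.8],[-315,-96,35],0],[[0,0,-12.8],[-360,-110,40],0],[[0,0,-12.8],[-405,-123,50],0],[[0,0,-12.8],[-450,-137,60],0],[[0,0,-12.8],[-495,-151,75],0],[[0,0,-12.8],[-520,-158,90],0],[[0,0,-12.8],[-537,-163.4,105],0],[[0,0,-12.8],[-537,-163.4,111],0],[[0,0,-12.8],[-537,-163.4,111],0],[[0,0,-12.8],[-537,-163.4,111],0],[[0,0,-12.8],[-537,-163.4,111],0],[[0,0,-12.8],[-537,-163.4,111],0]]}}

```text
clock: 1.9
eef_pos: [0.6033, 0.2347, 0.1211]
tool_rot: [-0.002, 3.141, 0.0]
ft_force: [0.8, -0.3, -0.4]
gripper_width: -0.0
```

```bash
python3 - <<'E'
from h import *
print(arm.observe()["gripper_width"])
plan([.6035,.2337,.082])
im,d=arm.camera("wrist");cv2.imwrite("pics/w1.png",im)
plan([.6035,.2337,.082])
E
```

```text
-1.1319957170769383e-05
clk 1.9 pos [0.6033 0.2347 0.1211] F [ 0.84 -0.32 -0.45] turn [0.02 0.06 0.09] shift [-0.2 -1.  39.1]
clk 1.95 pos [0.6034 0.2345 0.121 ] F [-0.59 -0.57  1.24] turn [0.01 0.05 0.08] shift [-0.1 -0.8 39. ]
```

View pics/w1.png

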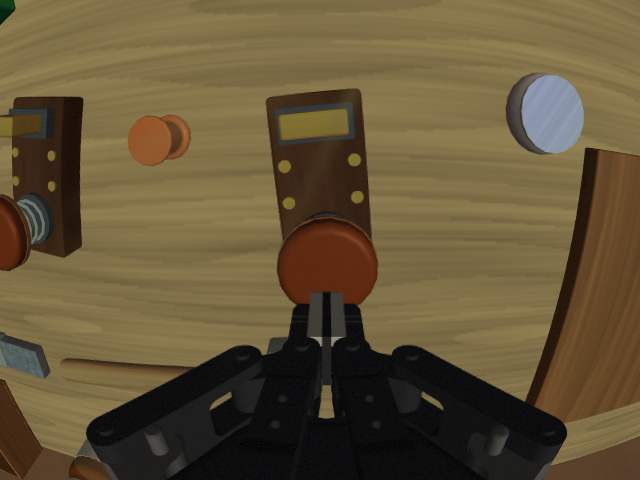

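The wrist view shows the closed fingertips at about (326,300), centred laterally on the left pad (328,262), with the tag at (315,122). Next I press 10 mm.

Call:
{"fn": "apply_moves", "kwargs": {"deltas": [[[0,0,0],[0,0,15],0],[[0,0,0],[0,0,30],0],[[0,0,0],[0,0,36],0],[[0,0,0],[0,0,38],0],[[0,0,0],[0,0,40],0],[[0,0,0],[0,0,42],0],[[0,0,0],[0,0,44],0],[[0,0,0],[0,0,46],0],[[0,0,0],[0,0,48],0],[[0,0,0],[0,0,49],0],[[0,0,0],[0,0,49],0],[[0,0,0],[0,0,49],0],[[0,0,0],[0,0,49],0]]}}

```text
clock: 3.25
eef_pos: [0.6038, 0.2341, 0.0714]
tool_rot: [-0.001, 3.141, 0.0]
ft_force: [-0.7, 0.9, 4.0]
gripper_width: 0.0004
```

```bash
python3 - <<'E'
from h import *
for i in range(4):
    im,d=arm.camera("side" if i else "wrist");s=arm.observe();print(s["clock"],s["eef_pos"].round(4) if hasattr(s["eef_pos"],'round') else s["eef_pos"],np.round(s["ft_force"],2),np.round(s["wrist_torque"],2))
    cv2.imwrite("pics/"+("s2.png" if i else "w2.png"),im)
E
```

```text
3.3 [0.6038 0.2341 0.0714] [-0.08  1.3   4.01] [ 0.36 -0.1  -0.04]
3.35 [0.6038 0.2341 0.0714] [0.63 1.77 3.48] [ 0.39 -0.03 -0.01]
3.4 [0.6038 0.2341 0.0714] [0.92 0.91 5.24] [ 0.4  -0.15  0.06]
3.45 [0.6038 0.2341 0.0714] [0.89 2.44 4.02] [ 0.4  -0.15  0.04]
```

View pics/s2.png

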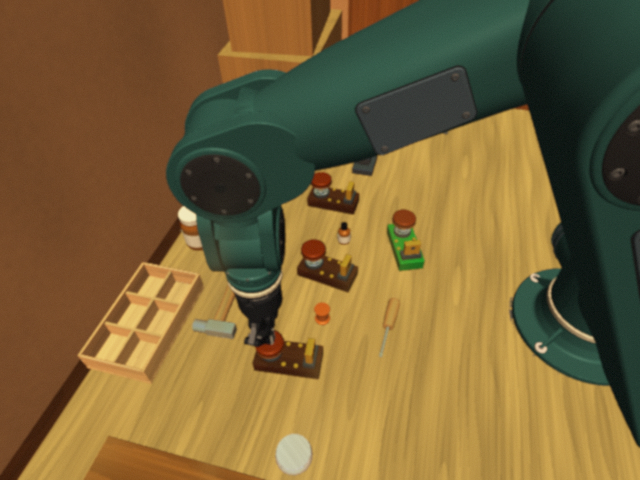

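View pics/w2.png

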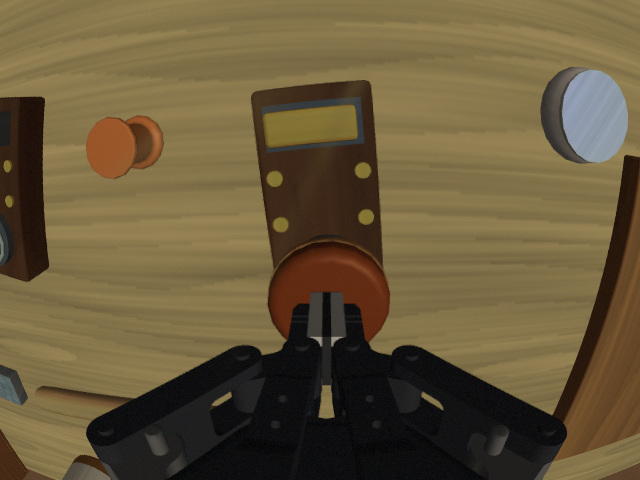

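The side view shows the fingertips pressing the left pad, at (268,345), and the wrist view shows the pad sunk. The force is about 4.2 N at 10.6 mm, which matches the soft spring. I move on to the middle pad.

Call:
{"fn": "apply_moves", "kwargs": {"deltas": [[[0,0,0],[0,0,-12],0],[[0,0,0],[0,0,-50],0],[[0,0,0],[3,-40,-50],0],[[0,0,0],[7,-85,-50],0],[[0,0,0],[11,-130,-50],0],[[0,0,0],[15,-175,-50],0],[[0,0,0],[19,-220,-50],0],[[0,0,0],[20.3,-239.2,-50],0],[[0,0,0],[20.3,-239.2,-30],0],[[0,0,0],[20.3,-239.2,-15],0],[[0,0,0],[20.3,-239.2,-13],0],[[0,0,0],[20.3,-239.2,-11],0],[[0,0,0],[20.3,-239.2,-9],0],[[0,0,0],[20.3,-239.2,-7],0],[[0,0,0],[20.3,-239.2,-5],0],[[0,0,0],[20.3,-239.2,-3],0],[[0,0,0],[20.3,-239.2,-1],0],[[0,0,0],[20.3,-239.2,0],0],[[0,0,0],[20.3,-239.2,0],0],[[0,0,0],[20.3,-239.2,0],0]]}}

```text
clock: 5.45
eef_pos: [0.5838, -0.0052, 0.0721]
tool_rot: [-0.001, 3.14, -0.0]
ft_force: [-2.7, -0.1, 10.5]
gripper_width: 0.0
```

```bash
python3 - <<'E'
from h import *
for i in range(4):
    im,d=arm.camera("side" if i else "wrist");s=arm.observe();print(s["clock"],np.round(s["eef_pos"],4),np.round(s["ft_force"],2))
    cv2.imwrite("pics/"+("s3.png" if i else "w3.png"),im)
E
```

```text
5.5 [ 0.5838 -0.0052  0.0721] [-3.01  0.31 11.36]
5.55 [ 0.5838 -0.0052  0.0722] [-3.09  0.74 10.89]
5.6 [ 0.5838 -0.0051  0.0721] [-3.62  0.51 10.84]
5.65 [ 0.5838 -0.0051  0.0722] [-2.86  0.33 10.1 ]
```

View pics/w3.png

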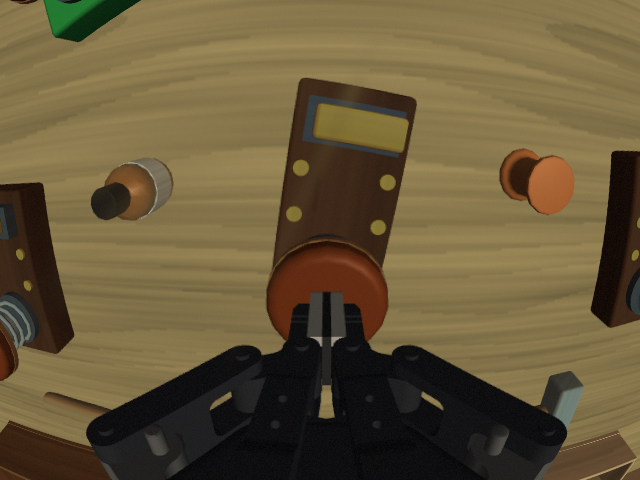

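The wrist view shows the middle pad at (328,298) sunk. The force is about 10.8 N at 10 mm, so it is the firmest. Now the right pad.

Call:
{"fn": "apply_moves", "kwargs": {"deltas": [[[0,0,0],[0,0,-12],0],[[0,0,0],[0,0,-50],0],[[0,0,0],[-8,-40,-50],0],[[0,0,0],[-16,-85,-50],0],[[0,0,0],[-25,-130,-50],0],[[0,0,0],[-34,-175,-50],0],[[0,0,0],[-42,-220,-50],0],[[0,0,0],[-45,-236.2,-50],0],[[0,0,0],[-45,-236.2,-30],0],[[0,0,0],[-45,-236.2,-15],0],[[0,0,0],[-45,-236.2,-13],0],[[0,0,0],[-45,-236.2,-11],0],[[0,0,0],[-45,-236.2,-9],0],[[0,0,0],[-45,-236.2,-7],0],[[0,0,0],[-45,-236.2,-5],0],[[0,0,0],[-45,-236.2,-3],0],[[0,0,0],[-45,-236.2,-1],0],[[0,0,0],[-45,-236.2,0],0],[[0,0,0],[-45,-236.2,0],0],[[0,0,0],[-45,-236.2,0],0]]}}

```text
clock: 7.65
eef_pos: [0.629, -0.2412, 0.0718]
tool_rot: [-0.001, 3.141, 0.0]
ft_force: [-0.1, 3.5, 7.1]
gripper_width: -0.0003
```

```bash
python3 - <<'E'
from h import *
for i in range(4):
    im,d=arm.camera("side" if i else "wrist");s=arm.observe();print(s["clock"],np.round(s["eef_pos"],4),np.round(s["ft_force"],2))
    cv2.imwrite("pics/"+("s4.png" if i else "w4.png"),im)
E
```

```text
7.7 [ 0.629  -0.2412  0.0718] [-0.03  3.65  7.83]
7.75 [ 0.629  -0.2412  0.0718] [-0.04  4.42  7.84]
7.8 [ 0.629  -0.2412  0.0718] [-0.49  3.57  6.4 ]
7.85 [ 0.629  -0.2412  0.0718] [-0.06  3.45  7.73]
```

View pics/w4.png

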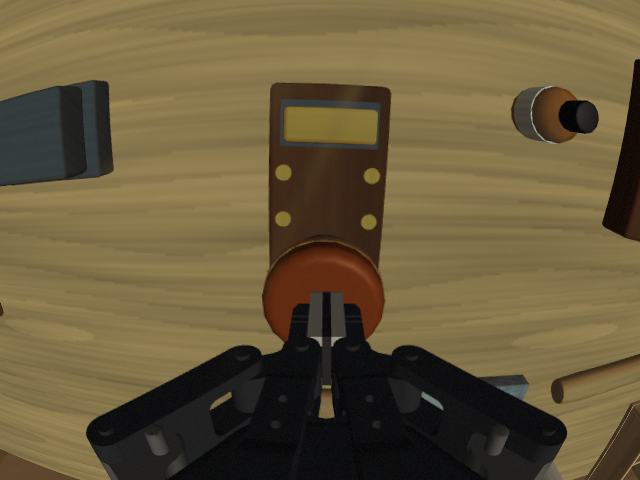

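The right pad reads about 7.4 N, so it is the medium spring and the left one is the softest. I go above the left tag.

Call:
{"fn": "apply_moves", "kwargs": {"deltas": [[[0,0,0],[0,0,-12],0],[[0,0,0],[0,0,-50],0],[[0,0,0],[8,40,-60],0],[[0,0,0],[18,85,-60],0],[[0,0,0],[28,130,-60],0],[[0,0,0],[38,175,-60],0],[[0,0,0],[48,220,-60],0],[[0,0,0],[58,265,-60],0],[[0,0,0],[68,310,-60],0],[[0,0,0],[78,355,-60],0],[[0,0,0],[88,400,-60],0],[[0,0,0],[98,445,-60],0],[[0,0,0],[103,468.4,-60],0],[[0,0,0],[103,468.4,-40],0],[[0,0,0],[103,468.4,-30],0],[[0,0,0],[103,468.4,-30],0],[[0,0,0],[103,468.4,-30],0],[[0,0,0],[103,468.4,-30],0]]}}

```text
clock: 9.65
eef_pos: [0.5259, 0.2265, 0.102]
tool_rot: [0.001, 3.141, 0.0]
ft_force: [-0.7, 0.6, -0.8]
gripper_width: -0.0001
```

```bash
python3 - <<'E'
from h import *
im,d=arm.camera("wrist");cv2.imwrite("pics/w5.png",im)
im,d=arm.camera("side");cv2.imwrite("pics/s5.png",im)
a=cv2.imread("pics/side0.png")
cv2.imwrite("pics/s5z.png",np.hstack([cv2.resize(x[160:400,220:380],None,fx=2.4,fy=2.4) for x in (a,im)]))
plan([.5261,.2272,.0735])
E
```

```text
clk 9.75 pos [0.5258 0.2266 0.1019] F [-0.88  0.2   0.61] turn [ 0.01  0.05 -0.01] shift [-0.3  0.6 28.4]
```

View pics/w5.png

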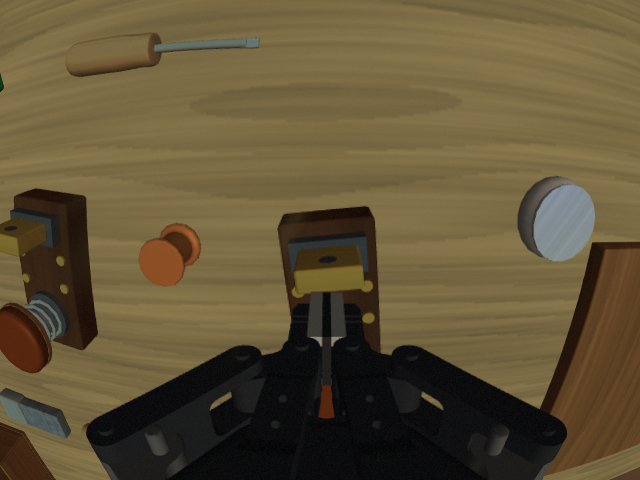

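View pics/s5z.png

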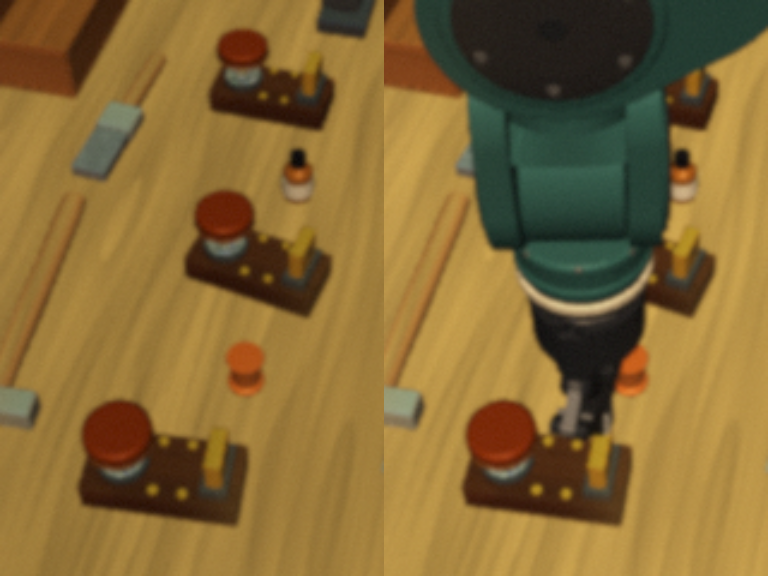

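The wrist view shows the fingertips at (326,295) over the tag at (330,268). The side view shows that no mount has moved. I press down on the tag.

Call:
{"fn": "apply_moves", "kwargs": {"deltas": [[[0,0,0],[0,0,15],0],[[0,0,0],[0,0,25],0],[[0,0,0],[0,0,27],0],[[0,0,0],[0,0,29],0],[[0,0,0],[0,0,31],0],[[0,0,0],[0,0,33],0],[[0,0,0],[0,0,35],0],[[0,0,0],[0,0,37],0],[[0,0,0],[0,0,39],0],[[0,0,0],[0,0,41],0],[[0,0,0],[0,0,43],0],[[0,0,0],[0,0,45],0],[[0,0,0],[0,0,45],0]]}}

```text
clock: 11.05
eef_pos: [0.5254, 0.227, 0.056]
tool_rot: [0.001, -3.142, -0.0]
ft_force: [-0.2, -0.1, -0.5]
gripper_width: -0.0
```

```bash
python3 -c "
from h import *
plan([.5261,.2272,.053])"
```

```text
clk 11.05 pos [0.5254 0.227  0.056 ] F [-0.23 -0.09 -0.48] turn [ 0.   -0.    0.03] shift [-0.7  0.2  3. ]
```

```bash
python3 - <<'E'
from h import *
im,d=arm.camera("wrist");cv2.imwrite("pics/w6.png",im)
im,d=arm.camera("side");cv2.imwrite("pics/s6z.png",cv2.resize(im[280:400,220:380],None,fx=4,fy=4))
plan([.5261,.2272,.053])
E
```

```text
clk 11.15 pos [0.5254 0.2271 0.0561] F [ 0.06 -0.39 -0.35] turn [0.01 0.   0.03] shift [-0.7  0.1  3.1]
```

View pics/s6z.png

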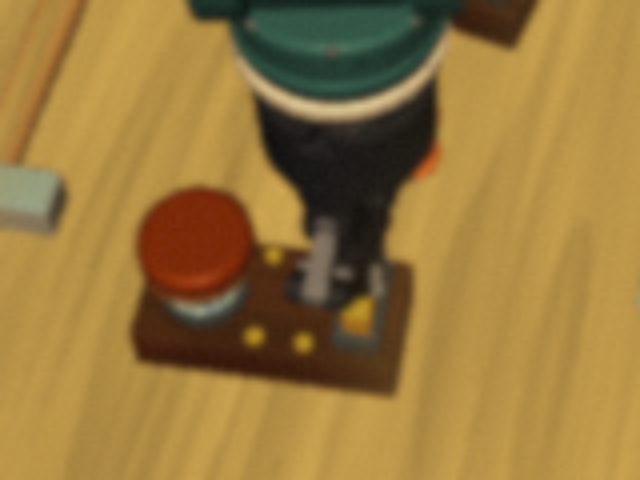

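View pics/w6.png

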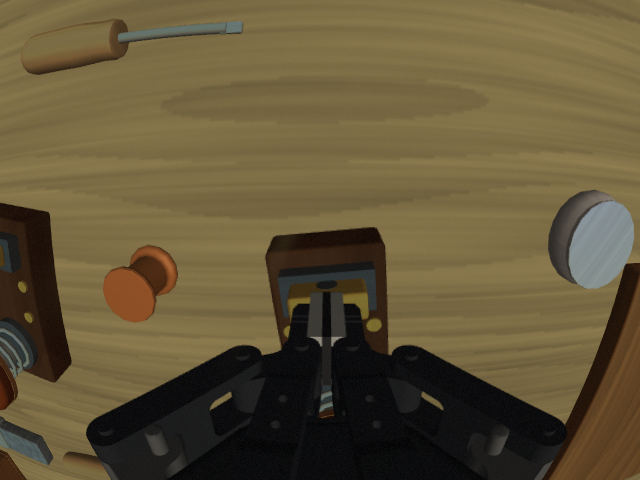

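The tag is seated under the fingertips and already past 12 mm. Now the last few millimetres, slowly.

Call:
{"fn": "apply_moves", "kwargs": {"deltas": [[[0,0,0],[0,0,1],0],[[0,0,0],[0,0,2],0],[[0,0,0],[0,0,2.5],0],[[0,0,0],[0,0,3],0],[[0,0,0],[0,0,3],0]]}}

```text
clock: 11.65
eef_pos: [0.5255, 0.227, 0.0533]
tool_rot: [-0.001, 3.141, 0.0]
ft_force: [1.9, 0.9, 2.3]
gripper_width: 0.0003
```

Call:
{"fn": "apply_moves", "kwargs": {"deltas": [[[0,0,0],[0,0,0.4],0],[[0,0,0],[0,0,0.8],0],[[0,0,0],[0,0,0.8],0]]}}

```text
clock: 11.95
eef_pos: [0.5256, 0.2271, 0.053]
tool_rot: [-0.001, 3.141, 0.0]
ft_force: [-0.8, 0.2, 9.1]
gripper_width: -0.0001
```

Call:
{"fn": "apply_moves", "kwargs": {"deltas": [[[0,0,0],[0,0,0.5],0],[[0,0,0],[0,0,0.5],0]]}}

```text
clock: 12.15
eef_pos: [0.5257, 0.2271, 0.0529]
tool_rot: [-0.001, 3.14, 0.001]
ft_force: [-2.7, -0.5, 15.9]
gripper_width: -0.0002
```

The tag is at the hard stop: z stays at 0.053 m while the force rises. I lift clear and back away toward the robot and up.

Call:
{"fn": "apply_moves", "kwargs": {"deltas": [[[0,0,0],[0,0,-10],0],[[0,0,0],[0,0,-50],0],[[0,0,0],[0,0,-100],0],[[0,0,0],[20,20,-140],0],[[0,0,0],[50,55,-160],0],[[0,0,0],[75,95,-170],0],[[0,0,0],[100,135,-170],0],[[0,0,0],[125,175,-170],0],[[0,0,0],[150,215,-170],0],[[0,0,0],[175,255,-170],0],[[0,0,0],[200,290,-170],0],[[0,0,0],[200,290,-170],0],[[0,0,0],[200,290,-170],0],[[0,0,0],[200,290,-170],0]]}}

```text
clock: 13.55
eef_pos: [0.3256, 0.5161, 0.222]
tool_rot: [-0.0, -3.142, 0.001]
ft_force: [-0.3, -0.4, 0.1]
gripper_width: 0.0001
```

```bash
python3 - <<'E'
from h import *
im,d=arm.camera("top");cv2.imwrite("pics/top7.png",im)
s7,_=arm.camera("side");cv2.imwrite("pics/s7z.png",cv2.resize(s7[160:400,220:440],None,fx=2.5,fy=2.5))
print(arm.observe()["eef_pos"],np.round(arm.observe()["ft_force"],1),arm.observe()["clock"])
m=arm.camera_model("top");R=cv2.Rodrigues(m["rvec"])[0];t=m["tvec"]
vv,uu=np.mgrid[0:480,0:640]
P=np.stack([(uu-m["cx"])/m["fx"]*d,(vv-m["cy"])/m["fy"]*d,d],-1);W=(P-t)@R;Z=W[...,2]
for x0,x1 in[(205,245),(295,332),(388,425)]:
    for lo,hi in((0.07,0.095),(0.047,0.068),(0.015,0.045)):
        mk=np.zeros(Z.shape,bool);mk[215:290,x0:x1]=True
        mk&=(Z>lo)&(Z<hi)
        for b,st,c in blobs(mk,20): print(x0,lo,st,W[b].mean(0).round(4),np.median(Z[b]).round(4))
a=cv2.imread("pics/top0.png")
df=cv2.absdiff(a,im).max(2)>40
for b,st,c in blobs(df,5):print("diff",st)
E
```

```text
[0.32593948 0.51592728 0.22213081] [-1.  -0.4  0.4] 13.65
205 0.07 [209 223  23  22 397] [0.6033 0.2335 0.0811] 0.0813
205 0.047 [217 261  14   7  79] [0.5267 0.2273 0.0526] 0.0528
205 0.015 [213 223  25  51 727] [0.5569 0.2251 0.0306] 0.0303
295 0.07 [303 232  23  22 387] [ 0.5835 -0.0053  0.0814] 0.0815
295 0.07 [302 270  14   7  66] [0.5069 0.0071 0.0737] 0.0732
295 0.015 [297 234  32  50 658] [0.5331 0.0011 0.0308] 0.0305
388 0.07 [397 215  23  23 395] [ 0.6287 -0.2413  0.0814] 0.0815
388 0.07 [400 254  15   6  70] [ 0.552  -0.239   0.0738] 0.0738
388 0.015 [393 216  25  51 692] [ 0.5806 -0.2362  0.0306] 0.0306
diff [226 261   5   6  11]
diff [215 262   8   6  16]
diff [    0   318   159   162 10606]
diff [295 431  17   6  65]
diff [315 432  13   6  24]
diff [285 446  16  10  32]
diff [341 446  16  16  50]
diff [320 449   3   3   5]
diff [ 67 452   3   4   8]
diff [ 76 454   4   3   9]
diff [ 44 459   2   4   5]
diff [ 73 463   3   6   9]
diff [299 462   4   2   5]
diff [ 45 464   2   7   7]
diff [354 464  10  16  89]
diff [  0 469   5   4  13]
```

View pics/top7.png

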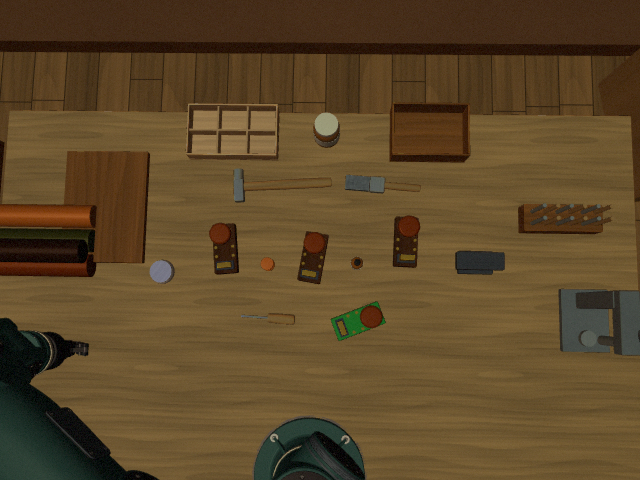

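View pics/s7z.png

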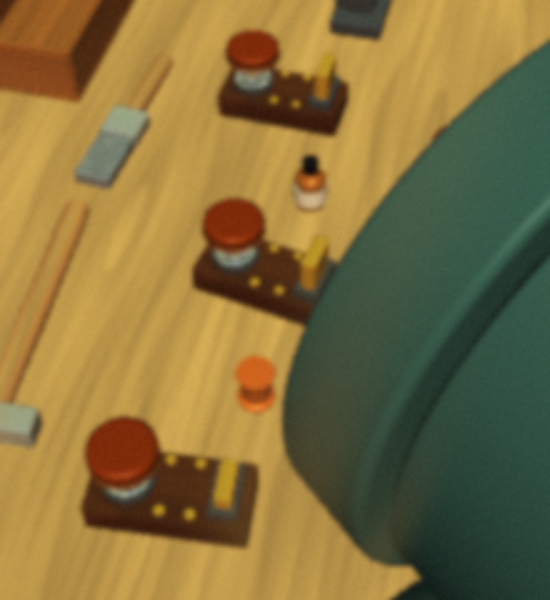

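The left tag is down at 0.053 m, the other two stand at about 0.074 m, nothing else has moved and the hand is clear.

```bash
python3 -c "
from h import *
print(arm.close_job())"
```

```text
the job is handed in; nothing more can be done
None
```

The left mount has the softest spring. Its brass tag is pushed all the way down, and the other two tags are still up.

I pressed the three pads from the robot's left to its right with closed fingertips, each about 10 mm:

| Pad | Force at about 10 mm | Spring |
|---|---|---|
| Left | about 4.2 N | softest |
| Middle | about 10.8 N | firmest |
| Right | about 7.4 N | medium |

I pushed the left tag to its stop: the fingertips held at z = 0.053 m while the force rose to about 16 N.

Last checks from the top and side cameras, before handing in at about 13.7 s:
- **Tags:** the left tag top measured about 0.053 m, and the other two about 0.074 m, unchanged.
- **Pads and mounts:** all three pads had sprung back to about 0.081 m. Any shift of the mounts was within the measuring noise of about 1 mm.
- **Bystanders:** nothing else on the bench had changed in the pictures, apart from areas at the arm itself and its base.
- **Hand:** clear and touching nothing, with force readings at noise level.

No check failed or disagreed.

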